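# Lay two toner cartridges level in their labelling cradles

### The job

Lay the thick and the slim toner cartridge each into its own cradle for labelling, the neck in the narrow saddle and the body in the wide one, so that both lie level. Lower them gently rather than dropping them, and leave the standing cartridge and the loose black caps where they are.

Things in the scene. Friction and masses are not known exactly. Their poses are not given: they have to be found in the camera images.
- thick_cartridge: thick toner cartridge lying flat on the bench at any yaw, 190 mm, 350 g: yellow round body 56 dia x 120 mm, at -x square black cap 56 x 56 x 35 mm, at +x neck 24 dia x 28 mm, then lip 32 dia x 7 mm. Origin on the axis at mid-body, 28 mm above the bench at the start; x along the axis towards the neck. Grip it across the yellow body.
- thick_neck_seat (a point): point on the thick cartridge's axis in the middle of the neck, 74 mm from its origin towards the neck (axes as the cartridge's)
- thick_body_seat (a point): point on the thick cartridge's axis, 42 mm from its origin towards the cap, where the wide saddle has to carry the body
- thick_cradle: fixed cradle for the thick cartridge: base 156 x 80 x 12 mm, two raised Y saddles 12 mm thick with 90 degree V notches: wide one (mouth 56 mm) at x = -42 mm, narrow one (mouth 34 mm) at x = 74 mm. Origin on the bench, under the seated cartridge's origin; x towards the narrow saddle, z up. Seated axis 95 mm above the bench, no saddle higher; 104 mm between saddles.
- thick_cradle_narrow (a point): where the middle of the thick cartridge's neck must be: above the narrow saddle, 95 mm above the bench (axes as the cradle's)
- thick_cradle_wide (a point): where the thick cartridge's body seat point must be: above the wide saddle, 95 mm above the bench (axes as the cradle's)
- slim_cartridge: slim toner cartridge lying flat on the bench at any yaw, 150 mm, 180 g: yellow round body 40 dia x 90 mm, at -x square black cap 40 x 40 x 30 mm, at +x neck 24 dia x 24 mm, then lip 32 dia x 6 mm. Origin on the axis at mid-body, 20 mm above the bench at the start; x along the axis towards the neck. Grip it across the yellow body.
- slim_neck_seat (a point): point on the slim cartridge's axis in the middle of the neck, 57 mm from its origin towards the neck (axes as the cartridge's)
- slim_body_seat (a point): point on the slim cartridge's axis, 27 mm from its origin towards the cap, where the wide saddle has to carry the body
- slim_cradle: fixed cradle for the slim cartridge: base 124 x 80 x 12 mm, two raised Y saddles 12 mm thick with 90 degree V notches: wide one (mouth 44 mm) at x = -27 mm, narrow one (mouth 34 mm) at x = 57 mm. Origin on the bench, under the seated cartridge's origin; x towards the narrow saddle, z up. Seated axis 120 mm above the bench, no saddle higher; 72 mm between saddles.
- slim_cradle_narrow (a point): where the middle of the slim cartridge's neck must be: above the narrow saddle, 120 mm above the bench (axes as the cradle's)
- slim_cradle_wide (a point): where the slim cartridge's body seat point must be: above the wide saddle, 120 mm above the bench (axes as the cradle's)
- cap_a: bystander: loose black cap, 50 mm diameter, 32 mm tall, standing on the bench beside the thick cartridge's body at its start, about 30 mm clear of it; origin at the centre of its underside
- cap_b: bystander: loose black cap, 50 mm diameter, 32 mm tall, standing on the bench beside the slim cartridge's body at its start, about 30 mm clear of it; origin at the centre of its underside
- upright_cartridge: bystander: finished yellow cartridge standing on its square black cap, 150 mm tall, 44 mm diameter, loose and easily tipped; origin at the centre of its underside, z up

How it is judged:
At the end, for the whole second after the job is handed in: Each cartridge rests released and still in its own cradle, level within 2 degrees, neck and body seat points within 9 mm along and 4 mm sideways and in height of the narrow and wide saddle points; loose caps and standing cartridge within 20 mm of their start, the latter upright within 5 degrees (x of thick_neck_seat in the frame of thick_cradle_narrow between -0.009 and 0.009 m and y of thick_neck_seat in the frame of thick_cradle_narrow between -0.004 and 0.004 m and z of thick_neck_seat in the frame of thick_cradle_narrow between -0.004 and 0.004 m and x of thick_body_seat in the frame of thick_cradle_wide between -0.009 and 0.009 m and y of thick_body_seat in the frame of thick_cradle_wide between -0.004 and 0.004 m and z of thick_body_seat in the frame of thick_cradle_wide between -0.004 and 0.004 m and angle between thick_cartridge's own x axis and vertical between 1.5358 and 1.6058 rad and linear speed of each of thick_cartridge, slim_cartridge below 0.02 m/s and angular speed of each of thick_cartridge, slim_cartridge below 0.2 rad/s and x of slim_neck_seat in the frame of slim_cradle_narrow between -0.009 and 0.009 m and y of slim_neck_seat in the frame of slim_cradle_narrow between -0.004 and 0.004 m and z of slim_neck_seat in the frame of slim_cradle_narrow between -0.004 and 0.004 m and x of slim_body_seat in the frame of slim_cradle_wide between -0.009 and 0.009 m and y of slim_body_seat in the frame of slim_cradle_wide between -0.004 and 0.004 m and z of slim_body_seat in the frame of slim_cradle_wide between -0.004 and 0.004 m and angle between slim_cartridge's own x axis and vertical between 1.5358 and 1.6058 rad and distance of each of cap_a, cap_b, upright_cartridge from where it was at the start of the episode below 0.02 m and angle between upright_cartridge's own z axis and vertical below 0.1 rad); the robot touches nothing.
It fails at once if a cartridge is dropped: it falls more than about 8 mm, moving faster than 0.4 m/s out of the fingers' grip ((contact force between thick_cartridge and the fingers below 0.05 N and linear speed of thick_cartridge above 0.4 m/s) or (contact force between slim_cartridge and the fingers below 0.05 N and linear speed of slim_cartridge above 0.4 m/s)).
It fails at once if a loose cap or the standing cartridge is moved by more than 20 mm (distance of any of cap_a, cap_b, upright_cartridge from where it was at the start of the episode above 0.02 m).
It fails at once if the standing cartridge is tipped by more than 20 degrees (angle between upright_cartridge's own z axis and vertical above 0.35 rad).
It fails at once if a cartridge is pressed on a cradle with more than 60 N (contact force between any of thick_cartridge, slim_cartridge and thick_cradle above 60 N or contact force between any of thick_cartridge, slim_cartridge and slim_cradle above 60 N).
It also fails if it takes over 58 s, if anything falls off the work surface, if the arm or the gripper's body presses on something with over 40 N, if the wrist force passes 120 N, or if a joint passes its speed limit or range.

### The arm

A 7-joint arm with a two-finger parallel gripper is mounted at the origin on the work surface. World frame = base frame: x ahead of the robot, y to its left, z up, the work surface at z = 0. Lengths are in m, angles in rad, forces in N, time in s.
With the tool pointing down it reaches from about 0.425 to 0.925 m from the base axis. Payload 6.8 kg.
Tool frame: the origin (TCP) lies on the mounting face of the last link; the fingertips stand 173 mm ahead of it and the grasp point (between the pads) lies 155 mm ahead of it; z points along the fingers, y is the line along which they close (so a half turn about z gives the same grasp; the last joint's range is limited). The gripper opens to 85 mm and grips with 20 to 120 N. Pads are 22 mm wide; open, the fingers measure 114 mm over their backs; the gripper's body (76 mm by 85 mm) begins 54 mm behind the grasp point. The pads swing forward as they close: fully open they stand 13 mm farther back than shut.
Start: joints at [-0.108, 0.477, 0.022, 1.555, -0.011, 1.109, -0.083], TCP at [0.675, 0, 0.405] pointing down, gripper open.
Joint ranges: [-2.96, 2.96], [-0.34, 2.1], [-1.41, 1.46], [0.24, 2.44], [-1.37, 4.51], [0.17, 1.92], [-2.96, 2.96]. Speed limits (rad/s): [2.39, 2.39, 3.14, 3.14, 3.14, 3.14, 3.14].

### API

Orientations are given as a unit quaternion [w, x, y, z].
In Python, from station import bot gives the robot as it stands. The module is installed in compiled form; this text tells all that it offers.
- The arm moves only by the shell command python3 -m pendant 'ROWS' [FORCE]. ROWS is JSON, a list of rows, each a list of 5 numbers: the finger opening in m, from 0 to 0.0854, then the shift along the tool's x, y, z in m, then the turn about the tool's z in degrees. In form: [[jaw, x, y, z, yaw], ...]. A call has 1 to 12 rows; each row shifts and turns the commanded pose from where the row before left it, along the tool's axes as they then stand; what a row does not reach is not made up. A row lasts 1/12 s, in which the tool goes at most 41.7 mm and 7.16 degrees, less where a joint would pass 70% of its speed; a pose out of reach is approached as far as the arm can. A call with a gripper value outside its range is refused whole. The fingers move at their own pace and stop on an object; FORCE is the grip in N (left out, the last holds). Time passes only in rows, so rows that do not move let the fingers close. It gives the time, the measured TCP pose, the force, the opening and the grip force at its end, in the units of the state.
- bot.get_obs(): the state, without advancing time (a new reading comes with each control period).
- bot.read_camera(name): name is "scene" or "side" or "wrist"; returns (picture, depth): 420x560x3 uint8, blue, green, red; 420x560 float32, m along the optical axis (not along the pixel's ray), 0 where there is no reading.
- bot.camera_model(name): a dict with "intrinsics" (3x3 intrinsics, pixels), "dist_coeffs" ([k1, k2, p1, p2, k3] as OpenCV has them; the pictures are not rectified), "R" (3x3) and "t" (3): a world point X has camera coordinates R X + t. Camera axes: x right, y down, z forward; pixel columns grow to the right and rows downward; lengths in m; the calibration is good to about 2 mm. A picture is of the moment at which its call begins: read the wrist's pose just before it. camera_model takes no time and is no camera call; for the wrist camera it gives the pose at the moment of the call.
- bot.hand_in(): hands the job in; it is judged then, once.
Trained networks look in the newest picture that a camera, given by its name, has taken for a name from the list of things; names that differ only in an ending like _2 or _b are one class to them, and where a whole thing is asked for, a point or a joint stands for the part that bears it (a point fixed in the world has none). Each returns a list of dicts, best first, with "score" (0 to 1); they miss things now and then, are a little off and sometimes report something else, mostly with a low value. They report only what shows in the picture. A call takes as long as a camera call.
- bot.boxes_of(name, camera): "at" ([column, row] in pixels, amid what is visible of it).
- bot.trace(name, camera): "mask" (420x560 bool, what is visible of it) and "at" ([column, row] in pixels, amid what is visible of it).
- bot.pinpoint(name, camera): "at" ([column, row] in pixels: a listed point, or the origin of a listed thing).
The state is a dict: "t": time; "q": joint angles; "joint_vel": joint speeds; "joint_torque": joint torques, N m; "eef_pos": TCP position; "tool_rot": TCP orientation; "contact_force": force on the tool from outside, world axes, zero at the start; "torque": the same for the moment, N m; "gripper_width": opening from 0.0 (shut) to 1.0 (fully open); "grasp_force": force on a finger pad.
Only numpy, scipy, OpenCV 4.12 (cv2) and the standard library are available. Lean on these libraries where they do the work, as an engineer would, in place of code of your own. Each camera call takes 0.05 s, during which the arm holds its last target. There are 200 camera calls.

## Working session

There is one attempt and no reset: what is moved stays moved. The work goes in short steps, Python scripts to look and compute and a shell command to move; the robot and the scene stay as the last step left them, time stands still between calls to the robot, and variables do not carry over. Pictures are saved under pics/ and viewed, at most 10 in all, crops included, and the job is handed in when it is done.

```bash
mkdir -p pics
cat > h.py <<'E'
import numpy as np, cv2
from station import bot
def pts(cam,depth,mask,M=None):
    M=M or bot.camera_model(cam)
    v,u=np.nonzero(mask&(depth>0)); d=depth[v,u]
    K=np.array(M["intrinsics"]);D=np.array(M["dist_coeffs"])
    n=cv2.undistortPoints(np.stack([u,v],1).astype(np.float64)[:,None],K,D)[:,0]
    P=np.c_[n*d[:,None],d]
    return (P-np.array(M["t"]).ravel())@np.array(M["R"]), np.c_[u,v]
E
python3 - <<'E'
from h import *
o=bot.get_obs();print(o['t'],o['eef_pos'],o['tool_rot'],o['gripper_width'])
for c in ["scene","side"]:
    p,d=bot.read_camera(c);cv2.imwrite(f"pics/{c}0.png",p)
    M=bot.camera_model(c)
    for n in ["thick_cartridge","slim_cartridge","thick_cradle","slim_cradle","cap_a","upright_cartridge"]:
        for r in bot.trace(n,c)[:2]:
            P,_=pts(c,d,r["mask"],M)
            if len(P)<20: print(c,n,r['score'],len(P));continue
            print(c,n,round(r["score"],2),r["at"],len(P),np.median(P,0).round(3),np.percentile(P,2,axis=0).round(3),np.percentile(P,98,axis=0).round(3))
    for n in ["thick_cartridge","thick_neck_seat","thick_body_seat","slim_cartridge","slim_neck_seat","slim_body_seat","thick_cradle","thick_cradle_narrow","thick_cradle_wide","slim_cradle","slim_cradle_narrow","slim_cradle_wide"]:
        print(c,n,[(round(r['score'],2),np.round(r['at'])) for r in bot.pinpoint(n,c)[:2]])
print(bot.get_obs()['t'])
E
```

```text
0.0 [6.74716274e-01 2.29943149e-05 4.03719117e-01] [-5.93506611e-04  7.07088104e-01  7.07124874e-01 -6.88739092e-04] 1.0000084483471892
scene thick_cartridge 0.66 [146.0, 289.3] 2136 [ 0.454 -0.367  0.047] [ 0.401 -0.454  0.012] [ 0.502 -0.293  0.057]
scene slim_cartridge 0.78 [305.7, 268.5] 1070 [ 0.641 -0.062  0.033] [ 0.593 -0.127  0.007] [ 0.683 -0.006  0.041]
scene thick_cradle 0.96 [373.7, 228.8] 1723 [0.662 0.164 0.012] [0.615 0.085 0.   ] [0.701 0.235 0.084]
scene thick_cradle 0.51 [147.9, 293.7] 2225 [ 0.454 -0.367  0.047] [ 0.399 -0.455  0.005] [ 0.502 -0.294  0.057]
scene slim_cradle 0.66 [345.0, 172.5] 234 [0.458 0.301 0.011] [0.413 0.285 0.001] [0.486 0.39  0.055]
scene slim_cradle 0.27 [308.2, 269.7] 1095 [ 0.642 -0.061  0.033] [ 0.59  -0.125  0.001] [ 0.683 -0.002  0.041]
scene cap_a 0.62 [144.2, 291.3] 2212 [ 0.454 -0.368  0.047] [ 0.4   -0.454  0.01 ] [ 0.502 -0.293  0.057]
scene cap_a 0.61 [151.2, 266.1] 398 [ 0.389 -0.309  0.022] [ 0.363 -0.329  0.   ] [ 0.435 -0.283  0.047]
scene upright_cartridge 0.7 [285.0, 201.3] 886 [0.477 0.025 0.081] [ 0.408  0.01  -0.   ] [
[... 1314 characters left out ...]
side thick_cartridge [(0.78, array([322., 166.]))]
side thick_neck_seat [(0.75, array([336., 158.]))]
side thick_body_seat [(0.71, array([321., 171.]))]
side slim_cartridge [(0.73, array([258., 210.]))]
side slim_neck_seat [(0.77, array([267., 203.]))]
side slim_body_seat [(0.6, array([243., 214.]))]
side thick_cradle [(0.81, array([224., 256.]))]
side thick_cradle_narrow [(0.73, array([210., 252.])), (0.25, array([231., 228.]))]
side thick_cradle_wide [(0.72, array([233., 228.])), (0.47, array([268., 312.]))]
side slim_cradle [(0.88, array([273., 323.]))]
side slim_cradle_narrow [(0.86, array([268., 311.]))]
side slim_cradle_wide [(0.8, array([274., 288.])), (0.73, array([225., 256.]))]
1.9
```

View pics/scene0.png

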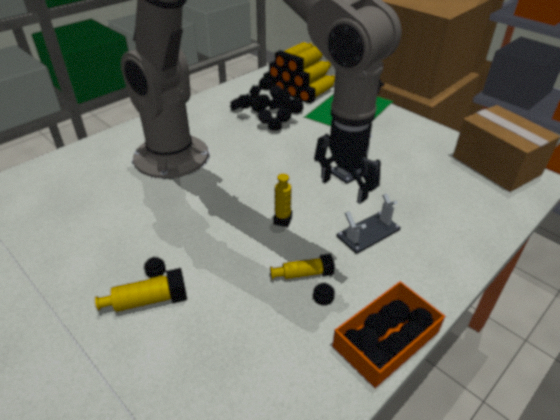

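View pics/side0.png

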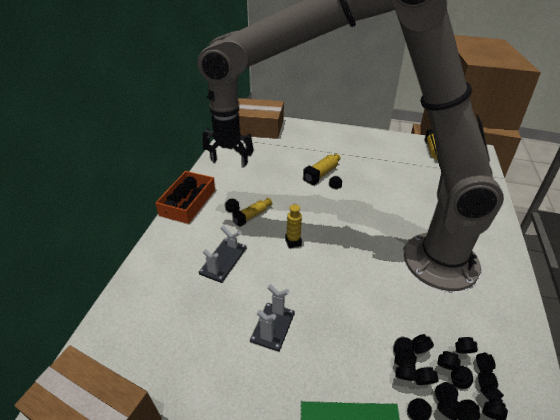

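The scene view shows the thick cartridge at (140,292) and the slim one at (302,268), both with the neck to the left. The upright is at (283,205) and the thick cradle at (368,230). The slim cradle is hidden behind the gripper there, but is clear in the side view at (273,322). Next I'll fit poses.

```bash
cat >> h.py <<'E'
from scipy.optimize import least_squares
def cloud(cams):
    A=[];C=[]
    for c in cams:
        M=bot.camera_model(c); p,d=bot.read_camera(c)
        P,uv=pts(c,d,np.ones(d.shape,bool),M); A.append(P);C.append(p[uv[:,1],uv[:,0]])
    return np.concatenate(A),np.concatenate(C)
def hsv(C): return cv2.cvtColor(C[None],cv2.COLOR_BGR2HSV)[0]
def near(P,xy,r): return np.hypot(*(P[:,:2]-xy).T)<r
def cart(P,C,xy,r,rad,L,zb=0,nd=0.13):
    H=hsv(C); m=near(P,xy,rad)&(H[:,0]>15)&(H[:,0]<38)&(H[:,1]>120)&(P[:,2]>zb+0.006)
    Q=P[m]; c=Q[:,:2].mean(0); w=np.linalg.svd(Q[:,:2]-c)[2][0] if len(Q)<6000 else np.linalg.eigh(np.cov(Q[:,:2].T))[1][:,1]
    f=lambda x:None
    s=(Q[:,:2]-c)@w
    # neck end: lower heights (thin part)
    hi=np.abs(s)>np.percentile(np.abs(s),85)
    if np.median(Q[(s>np.percentile(s,92)),2])>np.median(Q[(s<np.percentile(s,8)),2]): w=-w;s=-s
    B=Q[(s<np.percentile(s,65))&(s>np.percentile(s,5))]
    a0=np.arctan2(w[1],w[0])
    def res(x):
        a=a0+x[0];n=np.array([-np.sin(a),np.cos(a)])
        return np.hypot((B[:,:2]-c)@n-x[1],B[:,2]-zb-r-x[2])-r
    S=least_squares(res,[0,0,0],loss='soft_l1',f_scale=0.002)
    a=a0+S.x[0];w=np.array([np.cos(a),np.sin(a)]);n=np.array([-w[1],w[0]])
    c=c+n*S.x[1]; s=(Q[:,:2]-c)@w
    lo,hi=np.percentile(s,[0.7,99.3])
    o1=c+w*(hi-(L/2+ {0.028:.035,0.020:.030}[r])); o2=c+w*(lo+L/2)
    print("cart yaw",np.degrees(a).round(1),"orig(neck)",o1.round(4),"orig(body)",o2.round(4),"dz",S.x[2].round(4),"rms",np.sqrt(np.mean(S.fun**2)).round(4),"len",(hi-lo).round(3),len(Q))
def cradle(P,xy,rad,xw,xn,hw,hn):
    Q=P[near(P,xy,rad)&(P[:,2]>0.03)&(P[:,2]<hn+.006)]
    _,lab,cen=cv2.kmeans(np.float32(Q[:,:2]),2,None,(3,50,1e-5),5,cv2.KMEANS_PP_CENTERS)
    lab=lab.ravel(); out=[]
    for k in (0,1):
        q=Q[lab==k]; out.append((np.percentile(q[:,2],99.5),(np.percentile(q[:,:2],3,axis=0)+np.percentile(q[:,:2],97,axis=0))/2,len(q)))
    out.sort(key=lambda t:t[0]); (zw,cw,nw),(zn,cn,nn)=out
    d=cn-cw; a=np.arctan2(d[1],d[0]);w=d/np.linalg.norm(d)
    print("cradle yaw(saddles)",np.degrees(a).round(1),"orig",((cw-w*xw+cn-w*xn)/2).round(4),"dist",np.linalg.norm(d).round(4),xn-xw,"tops",zw.round(3),hw,zn.round(3),hn,nw,nn)
    B=P[near(P,xy,rad)&(P[:,2]>0.008)&(P[:,2]<0.017)]
    r=cv2.minAreaRect(np.float32(B[:,:2]*1000)); print(" base",np.round(r[0],1),np.round(r[1],1),round(r[2],1),len(B))
E
python3 - <<'E'
from h import *
P,C=cloud(["scene","side"])
cart(P,C,[.454,-.367],.028,.15,.12)
cart(P,C,[.64,-.06],.020,.1,.09)
cradle(P,[.66,.165],.11,-.042,.074,.083,.095)
cradle(P,[.448,.345],.1,-.027,.057,.114,.120)
H=hsv(C)
for xy in ([.38,-.3],[.70,-.06],[.48,.02]):
    m=near(P,xy,.06)&(P[:,2]>.02)&(P[:,2]<.2); print(np.median(P[m],0),m.sum())
E
```

```text
cart yaw -117.4 orig(neck) [ 0.4378 -0.3694] orig(body) [ 0.4378 -0.3694] dz -0.0012 rms 0.0048 len 0.155 1999
cart yaw -123.8 orig(neck) [ 0.6295 -0.0608] orig(body) [ 0.6378 -0.0485] dz -0.0009 rms 0.0657 len 0.135 1118
cradle yaw(saddles) 80.6 orig [0.6532 0.1487] dist 0.1147 0.11599999999999999 tops 0.084 0.083 0.095 0.095 386 451
 base [654.9 163.3] [160.1  85.9] 79.9 1769
cradle yaw(saddles) 84.5 orig [0.4486 0.3393] dist 0.0845 0.084 tops 0.114 0.114 0.12 0.12 304 347
 base [451.3 349.9] [131.   84.1] 84.5 996
[ 0.38424695 -0.30606513  0.02922047] 343
[ 0.6839317  -0.06176922  0.03082231] 754
[0.4713492  0.03583934 0.09139471] 1271
```

```bash
python3 -m pendant '[[0.056,-0.028,-0.02,0,0],[0.056,-0.027,-0.02,0,0],[0.056,0,0,0,6.8],[0.056,0,0,0,6.8],[0.056,0,0,0,6.8],[0.056,0,0,0,6.8],[0.056,0,0,0,6.8],[0.056,0,0,0,0],[0.056,0,0,0,0]]' 60
python3 - <<'E'
from h import *
o=bot.get_obs();print(o['eef_pos'],o['tool_rot'],o['q'])
M=bot.camera_model("wrist");print(np.array(M['R']).round(3),-np.array(M['R']).T@np.array(M['t']).ravel())
P,C=cloud(["wrist"]);p,d=bot.read_camera("wrist");cv2.imwrite("pics/w1.png",p)
cart(P,C,[.633,-.055],.020,.1,.09)
E
```

```text
t: 2.75
eef_pos: [0.635, -0.0548, 0.4047]
tool_rot: [0.0, 0.882, 0.471, -0.0]
contact_force: [1.1, 0.7, 0.5]
gripper_width: 0.655
grasp_force: 0.0
[ 0.63503502 -0.05478773  0.40470959] [ 8.52910931e-05  8.82073615e-01  4.71111589e-01 -3.75988412e-05] [-0.1255971   0.41627065  0.15357194  1.65917644 -0.07030017  1.07152974
 -0.54095462]
[[ 0.831 -0.556 -0.001]
 [-0.53  -0.793  0.301]
 [-0.168 -0.249 -0.954]] [0.67778259 0.00971408 0.37425298]
cart yaw -124.7 orig(neck) [ 0.6296 -0.0582] orig(body) [ 0.6283 -0.0599] dz 0.0036 rms 0.1641 len 0.118 3585
```

View pics/w1.png

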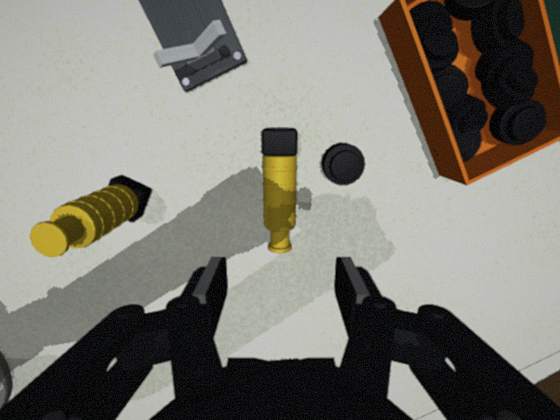

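The wrist view shows the slim cartridge nearly aligned with the jaw: cap at (280,140), neck at (280,240), and cap_b clear on the right at (343,163). I'll refit with outlier filtering.

```bash
sed -i 's/(P\[:,2\]>zb+0.006)/(P[:,2]>zb+0.006)\&(P[:,2]<zb+2*r+0.006)/' h.py
python3 - <<'E'
from h import *
for c in (["wrist"],["scene","side"]):
    P,C=cloud(c)
    cart(P,C,[.633,-.055],.020,.09,.09)
P,C=cloud(["wrist"])
# cap end: black points beside axis
H=hsv(C);m=near(P,[.68,.0],.1)&(C.max(1)<60)&(P[:,2]>.005)&(P[:,2]<.05)
w=np.array([np.cos(np.radians(-124.7)),np.sin(np.radians(-124.7))]);n=np.array([-w[1],w[0]])
Q=P[m][:,:2]-[.633,-.055];s=Q@w;t=Q@n
for a,b in ((-.1,-.03),):
    k=(abs(t)<.035)&(s<-.03);print(np.percentile(s[k],[1,99]),np.percentile(t[k],[1,99]),k.sum())
E
```

```text
cart yaw -123.7 orig(neck) [ 0.6296 -0.0585] orig(body) [ 0.6286 -0.06  ] dz 0.0004 rms 0.0018 len 0.118 2767
cart yaw -123.2 orig(neck) [ 0.629  -0.0616] orig(body) [ 0.6311 -0.0584] dz -0.001 rms 0.0018 len 0.124 1097
[-0.06710122 -0.03828044] [-0.02018748  0.01690603] 931
```

```bash
python3 -m pendant '[[0.056,-0.007,-0.002,0.02,0.3],[0.056,0,0,0.04,0],[0.056,0,0,0.04,0],[0.056,0,0,0.04,0],[0.056,0,0,0.03,0],[0.056,0,0,0.02,0],[0.056,0,0,0.015,0],[0.056,0,0,0.012,0],[0.056,0,0,0.01,0],[0.056,0,0,0,0]]' 60; python3 -m pendant '[[0.03,0,0,0,0],[0.03,0,0,0,0],[0.03,0,0,0,0],[0.03,0,0,0,0],[0.03,0,0,0,0],[0.03,0,0,0,0]]' 60
```

```text
t: 3.88
eef_pos: [0.6288, -0.0596, 0.176]
tool_rot: [-0.001, 0.884, 0.467, -0.001]
contact_force: [-0.1, 0.6, -0.1]
gripper_width: 0.651
grasp_force: 0.0
t: 4.38
eef_pos: [0.6299, -0.0598, 0.1787]
tool_rot: [0.0, 0.884, 0.467, 0.001]
contact_force: [-0.9, -0.1, 5.8]
gripper_width: 0.443
grasp_force: 60.7
```

```bash
python3 -m pendant '[[0.03,0,0,-0.01,0],[0.03,0,0,-0.02,0],[0.03,0,0,-0.03,0],[0.03,0,0,-0.035,0],[0.03,0,0,-0.035,0],[0.03,0,0,-0.035,0],[0.03,0,0,-0.035,0],[0.03,0,0,-0.025,0],[0.03,0,0,0,0],[0.03,0,0,0,0]]' 60
python3 - <<'E'
from h import *
o=bot.get_obs();print(o['eef_pos'],o['gripper_width'],o['grasp_force'],o['q'],o['contact_force'])
p,d=bot.read_camera("wrist");cv2.imwrite("pics/w2.png",p)
P,C=cloud(["scene","side"])
cart(P,C,[.633,-.055],.020,.09,.09,o['eef_pos'][2]-.155-.02-.002)
E
```

```text
t: 5.22
eef_pos: [0.6295, -0.0598, 0.4047]
tool_rot: [0.001, 0.884, 0.467, 0.002]
contact_force: [0.5, 0.3, -1.7]
gripper_width: 0.449
grasp_force: 60.5
[ 0.62945133 -0.0597642   0.40471517] 0.4492708398490515 60.45518159866333 [-0.12240968  0.4071025   0.15871239  1.67343995 -0.07195898  1.06334823
 -0.54042111] [ 0.4993809   0.32250046 -1.74546152]
cart yaw -123.6 orig(neck) [ 0.6278 -0.0614] orig(body) [ 0.6292 -0.0593] dz -0.005 rms 0.0023 len 0.122 982
```

View pics/w2.png

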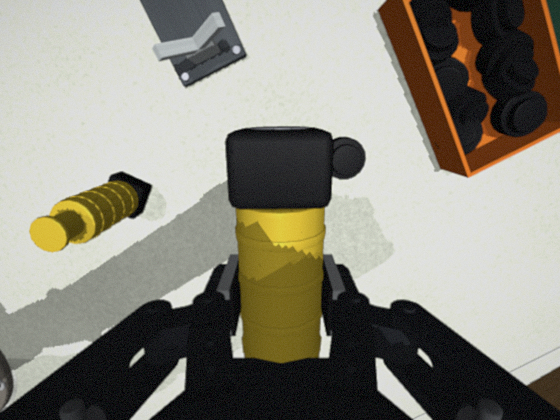

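The slim cartridge is held squarely between the pads, cap ahead at (280,165), and cap_b is undisturbed at (345,158). I'll re-measure the cradles now that the view is free.

```bash
cat >> h.py <<'E'
def tri(name):
    rays=[];best=[]
    for c in ("scene","side"):
        M=bot.camera_model(c);bot.read_camera(c);K=np.array(M["intrinsics"]);D=np.array(M["dist_coeffs"]);R=np.array(M["R"]);t=np.array(M["t"]).ravel()
        L=[]
        for r in bot.pinpoint(name,c)[:3]:
            n=cv2.undistortPoints(np.array([[r["at"]]],float),K,D)[0,0]
            L.append((r["score"],n,np.c_[R,t]))
        rays.append(L)
    for a in rays[0]:
        for b in rays[1]:
            X=cv2.triangulatePoints(a[2],b[2],a[1].reshape(2,1),b[1].reshape(2,1)).ravel();X=X[:3]/X[3]
            e=max(np.abs((m[:,:3]@X+m[:,3])[:2]/(m[:,:3]@X+m[:,3])[2]-n).max() for _,n,m in (a,b))
            if e<.01: print(name,X.round(4),"err",e.round(4),round(a[0],2),round(b[0],2))
E
python3 - <<'E'
from h import *
for n in ["slim_cradle_wide","slim_cradle_narrow","slim_cradle","thick_cradle_wide","thick_cradle_narrow","thick_cradle"]: tri(n)
for c in (["scene","side"],["scene"],["side"]):
    P,C=cloud(c); print(c)
    cradle(P,[.66,.165],.11,-.042,.074,.083,.095)
    cradle(P,[.448,.345],.1,-.027,.057,.114,.120)
print(bot.get_obs()['t'])
E
```

```text
slim_cradle_wide [0.452  0.3084 0.115 ] err 0.0005 0.62 0.76
slim_cradle_narrow [0.4525 0.3964 0.1215] err 0.0054 0.78 0.72
slim_cradle [0.4491 0.3371 0.0068] err 0.0005 0.9 0.66
thick_cradle_wide [0.6403 0.1073 0.0954] err 0.0041 0.82 0.97
thick_cradle_wide [0.6534 0.0768 0.1247] err 0.0093 0.82 0.46
thick_cradle_narrow [0.6674 0.2251 0.0915] err 0.0044 0.67 0.7
thick_cradle [6.541e-01 1.468e-01 2.000e-04] err 0.0004 0.78 0.76
['scene', 'side']
cradle yaw(saddles) 80.3 orig [0.653  0.1484] dist 0.1145 0.11599999999999999 tops 0.084 0.083 0.095 0.095 385 453
 base [655.7 164.4] [160.6  85.3] 80.9 1777
cradle yaw(saddles) 84.8 orig [0.4492 0.3364] dist 0.0836 0.084 tops 0.114 0.114 0.12 0.12 554 591
 base [450.4 351.2] [129.4  83.1] 84.1 1282
['scene']
cradle yaw(saddles) 80.1 orig [0.654  0.1467] dist 0.1145 0.11599999999999999 tops 0.083 0.083 0.094 0.095 225 248
 base [656.2 162.1] [157.4  82.4] 80.0 1009
cradle yaw(saddles) 85.3 orig [0.4498 0.3342] dist 0.0843 0.084 tops 0.112 0.114 0.12 0.12 249 264
 base [451.3 350. ] [126.5  81.6] 84.1 468
['side']
cradle yaw(saddles) 80.9 orig [0.6519 0.151 ] dist 0.1145 0.11599999999999999 tops 0.083 0.083 0.097 0.095 158 198
 base [654.3 166.9] [155.6  82.5] 80.5 747
cradle yaw(saddles) 84.9 orig [0.4484 0.3391] dist 0.0848 0.084 tops 0.113 0.114 0.119 0.12 304 329
 base [450.2 353.4] [125.1  81. ] 84.2 835
6.7667
```

```bash
python3 -m pendant '[[0.03,0.01,-0.016,0,0],[0.03,0.018,-0.03,0,0],[0.03,0.02,-0.033,0,0],[0.03,0.02,-0.033,0,0],[0.03,0.02,-0.033,0,0],[0.03,0.02,-0.033,0,0],[0.03,0.02,-0.033,0,0],[0.03,0.02,-0.033,0,0],[0.03,0.02,-0.033,0,0],[0.03,0.02,-0.033,0,0],[0.03,0.018,-0.03,0,0],[0.03,0.01,-0.016,0,0]]' 60
python3 -m pendant '[[0.03,0,0,0,-6],[0.03,0,0,0,-7],[0.03,0,0,0,-7],[0.03,0,0,0,-7],[0.03,0,0,0,-7],[0.03,0,0,0,-7],[0.03,0,0,0,-7],[0.03,0,0,0,-7],[0.03,0,0,0,-7],[0.03,0,0,0,-7],[0.03,0,0,0,-7],[0.03,0,0,0,-7]]' 60
python3 -m pendant '[[0.03,0,0,0,-7],[0.03,0,0,0,-7],[0.03,0,0,0,-7],[0.03,0,0,0,-7],[0.03,0,0,0,-7],[0.03,0,0,0,-7],[0.03,0,0,0,-7],[0.03,0,0,0,-7],[0.03,0,0,0,-7],[0.03,0,0,0,-7],[0.03,0,0,0,-7],[0.03,0,0,0,-7]]' 60
python3 -m pendant '[[0.03,0,0,0,-7],[0.03,0,0,0,-7],[0.03,0,0,0,-7],[0.03,0,0,0,-7],[0.03,0,0,0,-7],[0.03,0,0,0,-7],[0.03,0,0,0,0],[0.03,0,0,0,0]]' 60
python3 -c "
from h import *
o=bot.get_obs();print(o['q'],o['eef_pos'],o['tool_rot'])"
```

```text
t: 7.77
eef_pos: [0.4543, 0.3239, 0.403]
tool_rot: [-0.001, 0.883, 0.47, 0.0]
contact_force: [0.4, 0.3, -0.8]
gripper_width: 0.451
grasp_force: 60.5
t: 8.77
eef_pos: [0.4572, 0.3193, 0.4028]
tool_rot: [0.0, 0.35, 0.937, 0.0]
contact_force: [0.8, -0.2, -1.6]
gripper_width: 0.452
grasp_force: 60.3
t: 9.77
eef_pos: [0.4572, 0.3192, 0.4028]
tool_rot: [0.0, -0.367, 0.93, -0.0]
contact_force: [-0.6, -0.0, -1.7]
gripper_width: 0.451
grasp_force: 60.2
t: 10.43
eef_pos: [0.4573, 0.3192, 0.4027]
tool_rot: [0.0, -0.672, 0.74, 0.0]
contact_force: [-0.5, -1.0, -1.1]
gripper_width: 0.447
grasp_force: 60.3
[-0.19233919  0.35936132 -0.65930764  1.80690879  0.24947107  1.05949601
  2.10103202] [0.45725439 0.31916805 0.40270886] [ 2.93264495e-05 -6.72149368e-01  7.40415574e-01  5.89985546e-05]
```

Run:
```python
from h import *
for c in (["scene","side"],["scene"],["side"]):
    P,C=cloud(c);cart(P,C,[.457,.319],.020,.1,.09,.2227)
tri("slim_neck_seat");tri("slim_body_seat")
M=bot.camera_model("wrist");P,C=cloud(["wrist"])
cradle(P,[.448,.345],.1,-.027,.057,.114,.120)
p,d=bot.read_camera("side");cv2.imwrite("pics/s3.png",cv2.resize(p[180:400,170:400],None,fx=2.5,fy=2.5))
```

```text
cart yaw 85.4 orig(neck) [0.458  0.3236] orig(body) [0.4572 0.3135] dz 0.0 rms 0.0028 len 0.13 896
cart yaw 86.7 orig(neck) [0.4563 0.3197] orig(body) [0.4559 0.3122] dz 0.0008 rms 0.0019 len 0.128 274
cart yaw 84.8 orig(neck) [0.4577 0.3236] orig(body) [0.4592 0.3398] dz -0.0004 rms 0.0019 len 0.104 625
slim_neck_seat [0.4565 0.373  0.248 ] err 0.0004 0.98 0.55
slim_body_seat [0.4585 0.3018 0.2408] err 0.0017 0.76 0.96Traceback (most recent call last):
  File "<stdin>", line 6, in <module>
  File "h.py", line 40, in cradle
    _,lab,cen=cv2.kmeans(np.float32(Q[:,:2]),2,None,(3,50,1e-5),5,cv2.KMEANS_PP_CENTERS)
              ~~~~~~~~~~^^^^^^^^^^^^^^^^^^^^^^^^^^^^^^^^^^^^^^^^^^^^^^^^^^^^^^^^^^^^^^^^
cv2.error: OpenCV(4.12.0) /io/opencv/modules/core/src/kmeans.cpp:243: error: (-2:Unspecified error) in function 'double cv::kmeans(cv::InputArray, int, cv::InputOutputArray, cv::TermCriteria, int, int, cv::OutputArray)'
> There can't be more clusters than elements (expected: 'N >= K'), where
>     'N' is 0
> must be greater than or equal to
>     'K' is 2
```

```bash
python3 -m pendant '[[0.03,-0.0156,0.0099,0,0],[0.03,0,0,0.025,0],[0.03,0,0,0.03,0],[0.03,0,0,0.025,0],[0.03,0,0,0.015,0],[0.03,0,0,0.01,0],[0.03,0,0,0,0],[0.03,0,0,0,0]]' 60
python3 - <<'E'
from h import *
o=bot.get_obs();z=o['eef_pos'][2]-.18
for c in (["scene","side"],["scene"],["side"]):
    P,C=cloud(c);cart(P,C,[.449,.337],.020,.1,.09,z)
tri("slim_neck_seat");tri("slim_body_seat")
p,d=bot.read_camera("side");cv2.imwrite("pics/s3.png",cv2.resize(p[180:400,170:400],None,fx=2.5,fy=2.5))
E
```

```text
t: 11.75
eef_pos: [0.4488, 0.3361, 0.2979]
tool_rot: [0.0, -0.674, 0.739, 0.0]
contact_force: [1.8, -0.3, -1.0]
gripper_width: 0.447
grasp_force: 60.5
cart yaw 84.2 orig(neck) [0.4495 0.3416] orig(body) [0.4481 0.3278] dz 0.0013 rms 0.0023 len 0.134 771
cart yaw 88.6 orig(neck) [0.4476 0.333 ] orig(body) [0.4473 0.3205] dz 0.0012 rms 0.0019 len 0.133 203
cart yaw 85.9 orig(neck) [0.4504 0.3418] orig(body) [0.4519 0.3618] dz 0.0017 rms 0.002 len 0.1 575
slim_neck_seat [0.4528 0.3985 0.1385] err 0.0008 0.84 0.86
```

View pics/s3.png

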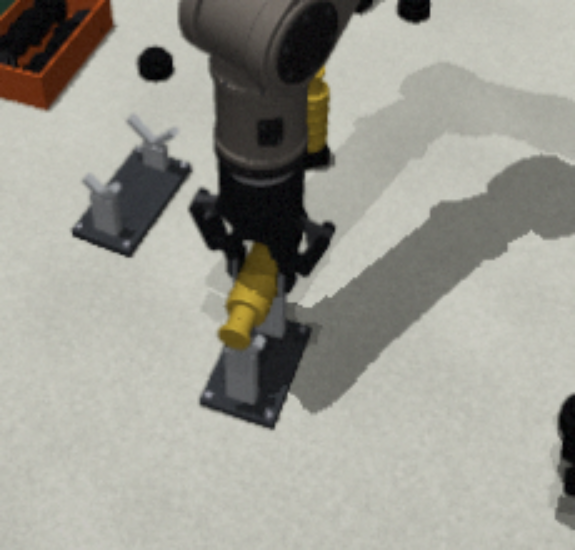

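The slim cartridge hangs above its cradle, with the neck over the narrow saddle at (237,335) in the crop, aligned. Lowering it slowly.

```bash
python3 -m pendant '[[0.03,0.001,0,0.005,0],[0.03,0,0,0.004,0],[0.03,0,0,0.003,0],[0.03,0,0,0.001,0],[0.03,0,0,0.001,0],[0.03,0,0,0,0],[0.03,0,0,0,0]]' 60;python3 -m pendant '[[0.03,0,0,0.001,0],[0.03,0,0,0.001,0],[0.03,0,0,0,0],[0.03,0,0,0,0]]' 60
```

```text
t: 12.98
eef_pos: [0.4486, 0.3349, 0.2837]
tool_rot: [-0.0, -0.674, 0.739, 0.0]
contact_force: [-0.4, 0.2, -1.7]
gripper_width: 0.448
grasp_force: 60.5
t: 13.32
eef_pos: [0.4485, 0.3348, 0.2817]
tool_rot: [-0.0, -0.674, 0.739, -0.0]
contact_force: [1.0, 0.0, -1.3]
gripper_width: 0.45
grasp_force: 60.5
```

```bash
python3 -m pendant '[[0.03,0,0,0.001,0],[0.03,0,0,0,0],[0.03,0,0,0,0]]' 60;python3 -m pendant '[[0.03,0,0,0.001,0],[0.03,0,0,0,0],[0.03,0,0,0,0]]' 60
```

```text
t: 13.57
eef_pos: [0.4486, 0.3348, 0.2806]
tool_rot: [-0.0, -0.674, 0.739, -0.0]
contact_force: [-0.5, 0.5, -2.2]
gripper_width: 0.448
grasp_force: 60.5
t: 13.82
eef_pos: [0.4485, 0.3348, 0.2796]
tool_rot: [-0.0, -0.674, 0.739, 0.0]
contact_force: [0.5, -0.2, -0.6]
gripper_width: 0.45
grasp_force: 60.5
```

```bash
python3 -m pendant '[[0.03,0,0,0.001,0],[0.03,0,0,0,0],[0.03,0,0,0,0]]' 60
python3 - <<'E'
from h import *
o=bot.get_obs();z=o['eef_pos'][2]-.18;print(o['contact_force'],o['torque'])
for c in (["scene"],["side"]):
    P,C=cloud(c);cart(P,C,[.449,.337],.020,.1,.09,z)
tri("slim_neck_seat");tri("slim_body_seat")
E
```

```text
t: 14.07
eef_pos: [0.4486, 0.335, 0.2792]
tool_rot: [0.0, -0.674, 0.739, -0.0]
contact_force: [-0.9, -1.4, 4.3]
gripper_width: 0.449
grasp_force: 61.2
[-0.89880264 -1.37779159  4.30637541] [-0.24112094  0.25489179 -0.1360688 ]
cart yaw 88.4 orig(neck) [0.447  0.3333] orig(body) [0.4467 0.3226] dz 0.0005 rms 0.0017 len 0.131 194
cart yaw 84.4 orig(neck) [0.4494 0.3402] orig(body) [0.4515 0.3625] dz 0.0003 rms 0.0018 len 0.098 544
slim_neck_seat [0.4485 0.3983 0.1161] err 0.0012 0.79 0.64
slim_neck_seat [0.6648 0.2211 0.0897] err 0.0012 0.45 0.52
slim_body_seat [0.4508 0.3076 0.1188] err 0.0063 0.96 0.68
```

Contact is made at the expected height. Releasing gently.

```bash
python3 -m pendant '[[0.03,0,0,0.0005,0],[0.03,0,0,0,0],[0.03,0,0,0,0]]' 20;python3 -m pendant '[[0.045,0,0,0,0],[0.055,0,0,0,0],[0.062,0,0,0,0],[0.068,0,0,0,0],[0.068,0,0,0,0],[0.068,0,0,0,0]]'
python3 - <<'E'
from h import *
o=bot.get_obs();print(o['contact_force'],o['grasp_force'],o['gripper_width'])
for c in (["scene"],["side"],["scene","side"]):
    P,C=cloud(c);cart(P,C,[.449,.337],.020,.1,.09,.1)
tri("slim_neck_seat");tri("slim_body_seat")
E
```

```text
t: 14.82
eef_pos: [0.4486, 0.335, 0.2791]
tool_rot: [0.0, -0.674, 0.739, -0.0]
contact_force: [-3.1, -2.0, 9.7]
gripper_width: 0.447
grasp_force: 61.8
t: 15.32
eef_pos: [0.4486, 0.3348, 0.2781]
tool_rot: [-0.0, -0.674, 0.739, 0.0]
contact_force: [-0.5, 0.2, 0.5]
gripper_width: 0.797
grasp_force: 0.0
[-0.49772536  0.18800808  0.48880948] 0.0 0.7970851981691064
cart yaw -93.5 orig(neck) [0.4483 0.3497] orig(body) [0.4469 0.3266] dz -0.0008 rms 0.0029 len 0.097 234
cart yaw 83.3 orig(neck) [0.449  0.3407] orig(body) [0.4516 0.3629] dz -0.0006 rms 0.0014 len 0.098 574
cart yaw 84.2 orig(neck) [0.449  0.3405] orig(body) [0.4479 0.3301] dz -0.0008 rms 0.0023 len 0.13 810
slim_neck_seat [0.4453 0.3993 0.1235] err 0.0029 0.95 0.86
slim_body_seat [0.4448 0.3174 0.1155] err 0.0033 0.56 0.78
```

```bash
python3 -m pendant '[[0.068,0,0,-0.01,0],[0.068,0,0,-0.02,0],[0.07,0,0,-0.035,0],[0.07,0,0,-0.035,0],[0.07,0,0,-0.027,0],[0.07,0,0,0,0],[0.07,0,0,0,0]]'
python3 - <<'E'
from h import *
for c in (["scene"],["side"],["wrist"],["scene","side"]):
    P,C=cloud(c);cart(P,C,[.449,.337],.020,.1,.09,.1)
    Q=P[near(P,[.449,.337],.09)&(P[:,2]<.1)&(P[:,2]>.03)];print(Q.mean(0),len(Q))
tri("slim_neck_seat");tri("slim_body_seat")
p,d=bot.read_camera("wrist");cv2.imwrite("pics/w4.png",p)
E
```

```text
t: 16.5
eef_pos: [0.4487, 0.3353, 0.4077]
tool_rot: [0.002, -0.674, 0.739, -0.0]
contact_force: [1.3, -1.5, -1.0]
gripper_width: 0.819
grasp_force: 0.0
cart yaw 84.0 orig(neck) [0.4484 0.334 ] orig(body) [0.4476 0.3265] dz -0.0012 rms 0.0016 len 0.127 377
[0.4547768  0.34864032 0.06058546] 342
cart yaw 84.3 orig(neck) [0.4492 0.3405] orig(body) [0.4489 0.3374] dz -0.0005 rms 0.0011 len 0.123 699
[0.44778931 0.37862489 0.0594358 ] 239
cart yaw 84.5 orig(neck) [0.4478 0.3356] orig(body) [0.448  0.3377] dz 0.0002 rms 0.0006 len 0.118 5169
[nan nan nan] 0
cart yaw 84.5 orig(neck) [0.449  0.3401] orig(body) [0.448  0.3299] dz -0.0008 rms 0.0015 len 0.13 1076
[0.45191072 0.36120237 0.05977904] 584
slim_neck_seat [0.4529 0.3984 0.115 ] err 0.0011 0.67 0.97
slim_body_seat [0.4463 0.3201 0.1146] err 0.0029 0.89 0.95<stdin>:4: RuntimeWarning: Mean of empty slice.
  ret = um.true_divide(
```

View pics/w4.png

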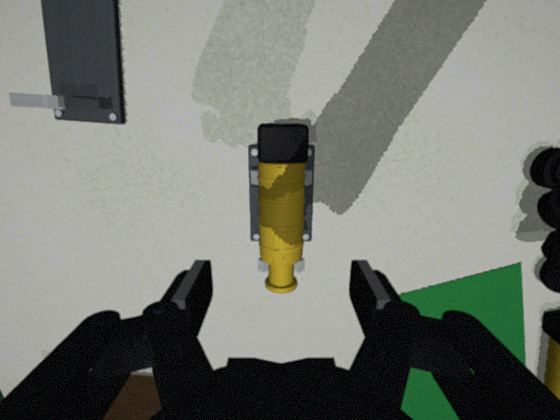

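The slim cartridge is seated. Its body and cap lie over the base at (282,200), the neck is in the narrow saddle at (282,268), axis 120 mm high, yaw 84.5°. On to the thick one.

```bash
python3 -m pendant '[[0.07,0,0,0,7],[0.07,0,0,0,7],[0.07,0,0,0,7],[0.07,0,0,0,7],[0.07,0,0,0,7],[0.07,0,0,0,7],[0.07,0,0,0,7],[0.07,0,0,0,7],[0.07,0,0,0,7],[0.07,0,0,0,7],[0.07,0,0,0,7],[0.07,0,0,0,7]]'
python3 -m pendant '[[0.07,0,0,0,7],[0.07,0,0,0,7],[0.07,0,0,0,7],[0.07,0,0,0,7],[0.07,0,0,0,7],[0.07,0,0,0,7],[0.07,0,0,0,7],[0.07,0,0,0,7],[0.07,0,0,0,7],[0.07,0,0,0,7],[0.07,0,0,0,7],[0.07,0,0,0,7]]'
python3 -m pendant '[[0.07,0,0,0,7],[0.07,0,0,0,7],[0.07,0,0,0,7],[0.07,0,0,0,7],[0.07,0,0,0,6],[0.07,0,0,0,0]]'
python3 -m pendant '[[0.07,-0.012,0.015,0,0],[0.07,-0.024,0.03,0,0],[0.07,-0.024,0.031,0,0],[0.07,-0.024,0.031,0,0],[0.07,-0.024,0.031,0,0],[0.07,-0.024,0.03,0,0],[0.07,-0.024,0.03,0,0],[0.07,-0.024,0.03,0,0],[0.07,-0.024,0.03,0,0],[0.07,-0.024,0.03,0,0]]'
python3 -m pendant '[[0.07,-0.036,0.002,0,0],[0.07,-0.036,0.002,0,0],[0.07,-0.036,0.002,0,0],[0.07,-0.036,0.003,0,0],[0.07,-0.036,0.003,0,0],[0.07,-0.036,0.003,0,0],[0.07,-0.036,0.003,0,0],[0.07,-0.036,0.002,0,0],[0.07,-0.036,0.002,0,0],[0.07,-0.036,0.002,0,0],[0.07,-0.036,0.002,0,0],[0.07,0,0,0,0]]'
cat > t.py <<'E'
from h import *
o=bot.get_obs();print(o['eef_pos'],o['tool_rot'],o['q'])
for c in (["wrist"],["scene"],["side"]):
    P,C=cloud(c);cart(P,C,[.440,-.372],.028,.13,.12)
p,d=bot.read_camera("wrist");cv2.imwrite("pics/w5.png",p)
E
python3 t.py
```

```text
t: 18.2
eef_pos: [0.4485, 0.3349, 0.4052]
tool_rot: [0.0, -0.003, 1.0, 0.0]
contact_force: [-0.2, 0.2, 0.1]
gripper_width: 0.822
grasp_force: 0.0
t: 19.2
eef_pos: [0.4485, 0.3349, 0.4052]
tool_rot: [-0.0, 0.667, 0.745, 0.0]
contact_force: [-0.3, 0.4, 0.2]
gripper_width: 0.816
grasp_force: 0.0
t: 19.7
eef_pos: [0.4484, 0.335, 0.4052]
tool_rot: [0.0, 0.855, 0.519, 0.0]
contact_force: [-0.3, -0.4, -0.9]
gripper_width: 0.821
grasp_force: 0.0
t: 20.53
eef_pos: [0.6004, -0.0016, 0.4054]
tool_rot: [-0.0, 0.853, 0.522, 0.0]
contact_force: [0.8, 0.4, -0.5]
gripper_width: 0.823
grasp_force: 0.0
t: 21.53
eef_pos: [0.4366, -0.3707, 0.4057]
tool_rot: [0.001, 0.856, 0.517, -0.002]
contact_force: [-0.9, -0.0, 0.6]
gripper_width: 0.817
grasp_force: 0.0
[ 0.43660844 -0.37068486  0.40571242] [ 0.00147815  0.85580672  0.51729077 -0.00171183] [ 0.34591516  0.31341548  0.30914083  1.82186688 -0.10518298  1.0212924
  0.21239371]
cart yaw -117.5 orig(neck) [ 0.437  -0.3681] orig(body) [ 0.4355 -0.3711] dz 0.0003 rms 0.0022 len 0.152 5255
cart yaw -117.1 orig(neck) [ 0.4378 -0.3702] orig(body) [ 0.4374 -0.371 ] dz -0.0012 rms 0.0044 len 0.154 1680
cart yaw -117.6 orig(neck) [ 0.4379 -0.3673] orig(body) [ 0.4386 -0.366 ] dz -0.0014 rms 0.002 len 0.156 337
```

View pics/w5.png

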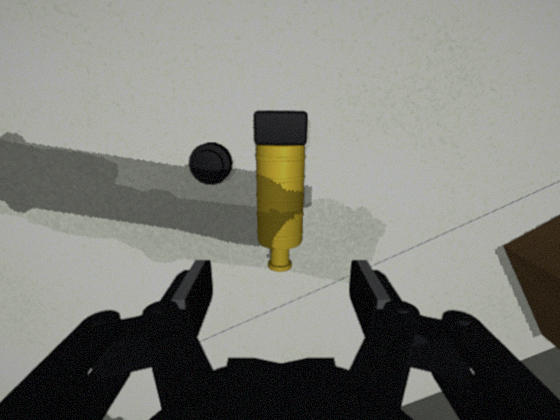

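The wrist picture shows the thick cartridge centred: cap (280,128), neck (280,255), and loose cap_a clear at (211,162). Going down.

```bash
python3 -m pendant '[[0.07,0.001,0,0.02,0],[0.07,0,0,0.04,0],[0.07,0,0,0.04,0],[0.07,0,0,0.035,0],[0.07,0,0,0.03,0],[0.07,0,0,0.02,0],[0.07,0,0,0.015,0],[0.07,0,0,0.012,0],[0.07,0,0,0.009,0],[0.07,0,0,0,0],[0.07,0,0,0,0]]'; python3 -m pendant '[[0.045,0,0,0,0],[0.045,0,0,0,0],[0.045,0,0,0,0],[0.045,0,0,0,0],[0.045,0,0,0,0],[0.045,0,0,0,0]]' 80; python3 -m pendant '[[0.045,0,0,-0.01,0],[0.045,0,0,-0.02,0],[0.045,0,0,-0.03,0],[0.045,0,0,-0.035,0],[0.045,0,0,-0.035,0],[0.045,0,0,-0.035,0],[0.045,0,0,-0.035,0],[0.045,0,0,-0.02,0],[0.045,0,0,0,0],[0.045,0,0,0,0]]' 80
python3 - <<'E'
from h import *
o=bot.get_obs();z=o['eef_pos'][2]-.157-.028;print(o['q'])
for c in (["scene"],["side"]):
    P,C=cloud(c);cart(P,C,[.440,-.372],.028,.13,.12,z)
E
```

```text
t: 22.65
eef_pos: [0.4423, -0.3624, 0.1844]
tool_rot: [-0.0, 0.854, 0.521, 0.0]
contact_force: [-0.8, 0.3, -0.2]
gripper_width: 0.821
grasp_force: 0.0
t: 23.15
eef_pos: [0.4423, -0.363, 0.1858]
tool_rot: [0.001, 0.854, 0.52, 0.001]
contact_force: [-2.3, 1.8, 5.9]
gripper_width: 0.632
grasp_force: 83.8
t: 23.98
eef_pos: [0.4416, -0.3628, 0.4058]
tool_rot: [0.001, 0.854, 0.52, 0.001]
contact_force: [-0.6, 0.6, -2.5]
gripper_width: 0.632
grasp_force: 84.8
[ 0.3300782   0.31084518  0.30957498  1.8250148  -0.11037521  1.01921024
  0.20676385]
cart yaw -117.0 orig(neck) [ 0.4382 -0.371 ] orig(body) [ 0.438  -0.3715] dz -0.0019 rms 0.0024 len 0.154 1746
cart yaw -116.6 orig(neck) [ 0.4377 -0.3683] orig(body) [ 0.4416 -0.3604] dz -0.0027 rms 0.0039 len 0.164 208
```

```bash
python3 -m pendant '[[0.045,0.015,-0.001,0,0],[0.045,0.03,-0.002,0,0],[0.045,0.036,-0.003,0,0],[0.045,0.036,-0.003,0,0],[0.045,0.036,-0.003,0,0],[0.045,0.036,-0.003,0,0],[0.045,0.036,-0.003,0,0],[0.045,0.036,-0.003,0,0],[0.045,0.036,-0.003,0,0],[0.045,0.036,-0.003,0,0],[0.045,0.036,-0.003,0,0],[0.045,0.036,-0.003,0,0]]' 80
python3 -m pendant '[[0.045,0.036,-0.003,0,0],[0.045,0.036,-0.003,0,0],[0.045,0.036,-0.003,0,0],[0.045,0.02,-0.002,0,0],[0.045,0.01,-0.001,0,0],[0.045,0,0,0,0],[0.045,0,0,0,0]]' 80
python3 -m pendant '[[0.045,0,0,0,-6],[0.045,0,0,0,-7],[0.045,0,0,0,-7],[0.045,0,0,0,-7],[0.045,0,0,0,-7],[0.045,0,0,0,-7],[0.045,0,0,0,-7],[0.045,0,0,0,-7],[0.045,0,0,0,-7],[0.045,0,0,0,-7],[0.045,0,0,0,-7],[0.045,0,0,0,-7]]' 80
python3 -c "
from h import *
o=bot.get_obs();print(o['q'],o['eef_pos'],o['tool_rot'])"
```

```text
t: 25.08
eef_pos: [0.5981, 0.0139, 0.402]
tool_rot: [-0.001, 0.854, 0.52, -0.002]
contact_force: [2.1, -0.1, -2.2]
gripper_width: 0.631
grasp_force: 84.8
t: 25.67
eef_pos: [0.6505, 0.1393, 0.4026]
tool_rot: [0.0, 0.854, 0.52, -0.002]
contact_force: [0.2, -0.8, -2.6]
gripper_width: 0.63
grasp_force: 84.8
t: 26.67
eef_pos: [0.6506, 0.1368, 0.4038]
tool_rot: [-0.0, 0.294, 0.956, -0.001]
contact_force: [0.4, -1.0, -2.5]
gripper_width: 0.631
grasp_force: 84.6
[-0.15634882  0.47105152 -0.20411892  1.56977678  0.10482928  1.11301364
  0.58877774] [0.65059703 0.1368423  0.4038078 ] [-9.40473149e-05  2.93916275e-01  9.55830361e-01 -1.23871991e-03]
```

```bash
python3 -m pendant '[[0.045,0,0,0,-7],[0.045,0,0,0,-7],[0.045,0,0,0,-7],[0.045,0,0,0,-7],[0.045,0,0,0,-7],[0.045,0,0,0,-7],[0.045,0,0,0,-7],[0.045,0,0,0,-7],[0.045,0,0,0,-7],[0.045,0,0,0,-7],[0.045,0,0,0,-7],[0.045,0,0,0,-7]]' 80
python3 -m pendant '[[0.045,0,0,0,-7],[0.045,0,0,0,-7],[0.045,0,0,0,-7],[0.045,0,0,0,-6],[0.045,0,0,0,-3],[0.045,0,0,0,0],[0.045,0,0,0,0],[0.045,0,0,0,0]]' 80
cat > u.py <<'E'
from h import *
o=bot.get_obs();z=o['eef_pos'][2]-.158-.028;print(o['q'],o['eef_pos'],np.degrees(2*np.arctan2(o['tool_rot'][2],o['tool_rot'][1])))
for c in (["scene","side"],["scene"],["side"]):
    P,C=cloud(c);cart(P,C,[.652,.145],.028,.13,.12,z)
tri("thick_neck_seat");tri("thick_body_seat")
E
python3 u.py
```

```text
t: 27.67
eef_pos: [0.6507, 0.1369, 0.4036]
tool_rot: [-0.001, -0.421, 0.907, -0.001]
contact_force: [-0.1, 0.6, -3.3]
gripper_width: 0.632
grasp_force: 84.6
t: 28.33
eef_pos: [0.6508, 0.1387, 0.4039]
tool_rot: [-0.001, -0.639, 0.769, -0.0]
contact_force: [1.3, -0.6, -2.7]
gripper_width: 0.629
grasp_force: 84.6
[ 0.12586497  0.53608063 -0.62343711  1.54643491  0.33134265  1.16733525
  2.39570504] [0.65081847 0.13871965 0.40390309] 259.4875209603721
cart yaw 79.6 orig(neck) [0.6537 0.1533] orig(body) [0.6476 0.1203] dz -0.001 rms 0.0036 len 0.189 1374
cart yaw 81.3 orig(neck) [0.6512 0.1461] orig(body) [0.6503 0.1401] dz -0.0005 rms 0.0037 len 0.161 625
cart yaw 79.3 orig(neck) [0.6534 0.1542] orig(body) [0.6575 0.1759] dz -0.0014 rms 0.0028 len 0.133 743
thick_neck_seat [0.6652 0.2347 0.2452] err 0.0013 0.95 0.66
thick_neck_seat [0.6211 0.3065 0.1939] err 0.0049 0.95 0.46
thick_body_seat [0.6481 0.1123 0.2501] err 0.0078 0.67 0.6
```

```bash
python3 -m pendant '[[0.045,-0.001,-0.0007,0.015,-0.8],[0.045,0,0,0.03,0],[0.045,0,0,0.03,0],[0.045,0,0,0.03,0],[0.045,0,0,0.02,0],[0.045,0,0,0.01,0],[0.045,0,0,0,0],[0.045,0,0,0,0],[0.045,0,0,0,0]]' 80
python3 u.py
python3 -c "
from h import *
p,d=bot.read_camera('side');cv2.imwrite('pics/s6.png',cv2.resize(p[160:330,150:330],None,fx=3,fy=3))"
```

```text
t: 29.68
eef_pos: [0.6525, 0.1417, 0.2708]
tool_rot: [0.001, -0.646, 0.763, -0.0]
contact_force: [0.3, 0.1, -2.0]
gripper_width: 0.632
grasp_force: 84.6
[ 0.0884508   0.67253542 -0.57386168  1.65062453  0.43056001  0.94463238
  2.33424745] [0.65247208 0.14169036 0.27076545] 260.5075098283198
cart yaw 80.7 orig(neck) [0.6553 0.1541] orig(body) [0.6528 0.1385] dz -0.0012 rms 0.0019 len 0.171 1156
cart yaw 81.5 orig(neck) [0.6541 0.1495] orig(body) [0.6497 0.1205] dz -0.0008 rms 0.0021 len 0.184 513
cart yaw 80.8 orig(neck) [0.6554 0.1544] orig(body) [0.6611 0.1897] dz -0.0015 rms 0.0023 len 0.119 635
thick_neck_seat [0.6673 0.2317 0.1184] err 0.0006 0.79 0.7
thick_body_seat [0.6506 0.1072 0.1166] err 0.0012 0.97 0.96
```

View pics/s6.png

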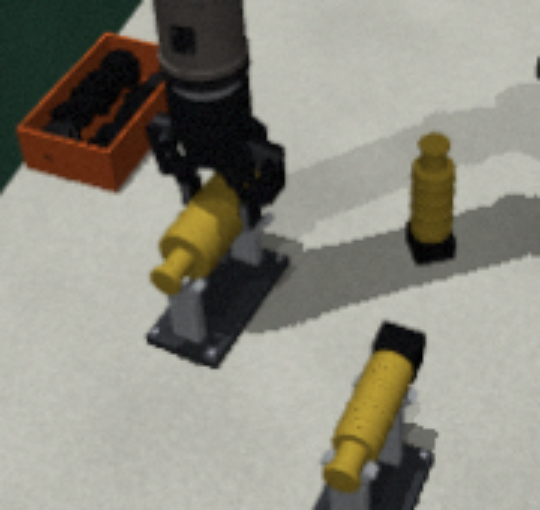

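The thick cartridge is level above its cradle, with the neck above the narrow saddle at (185,285) in the crop; the slim one is seated at (375,420) and the upright stands. I'll shift 2 mm back along the axis and lower.

```bash
python3 -m pendant '[[0.045,0.002,0.0003,0.005,0],[0.045,0,0,0.004,0],[0.045,0,0,0.003,0],[0.045,0,0,0.002,0],[0.045,0,0,0.001,0],[0.045,0,0,0,0],[0.045,0,0,0,0]]' 80;python3 -m pendant '[[0.045,0,0,0.001,0],[0.045,0,0,0,0],[0.045,0,0,0,0]]' 80
```

```text
t: 30.92
eef_pos: [0.6512, 0.1394, 0.2542]
tool_rot: [0.0, -0.646, 0.763, 0.0]
contact_force: [0.5, 0.6, -2.3]
gripper_width: 0.627
grasp_force: 84.7
t: 31.17
eef_pos: [0.6513, 0.1396, 0.2538]
tool_rot: [0.0, -0.646, 0.763, -0.0]
contact_force: [-0.9, -0.3, 0.8]
gripper_width: 0.628
grasp_force: 85.3
```

```bash
python3 -m pendant '[[0.045,0,0,0.0007,0],[0.045,0,0,0,0],[0.045,0,0,0,0]]' 80; python3 u.py
```

```text
t: 31.42
eef_pos: [0.6513, 0.1397, 0.2536]
tool_rot: [0.0, -0.646, 0.763, -0.0]
contact_force: [-2.2, -0.7, 5.6]
gripper_width: 0.632
grasp_force: 86.0
[ 0.08508784  0.69058737 -0.56455585  1.66331101  0.44376823  0.91760462
  2.32587531] [0.65125713 0.13965583 0.25357319] 260.50485758831167
cart yaw 80.7 orig(neck) [0.6539 0.1525] orig(body) [0.6525 0.1436] dz -0.0011 rms 0.0021 len 0.164 1096
cart yaw 81.5 orig(neck) [0.6523 0.147 ] orig(body) [0.6517 0.1431] dz -0.0007 rms 0.0017 len 0.159 477
cart yaw 79.8 orig(neck) [0.6537 0.1524] orig(body) [0.6598 0.1866] dz -0.0021 rms 0.002 len 0.12 611
thick_neck_seat [0.6707 0.2202 0.0966] err 0.0014 0.8 0.67
thick_body_seat [0.6455 0.1151 0.0918] err 0.0017 0.69 0.61
```

```bash
python3 -m pendant '[[0.045,0,0,0.0005,0],[0.045,0,0,0,0]]' 80;python3 -m pendant '[[0.06,0,0,0,0],[0.068,0,0,0,0],[0.075,0,0,0,0],[0.08,0,0,0,0],[0.08,0,0,0,0],[0.08,0,0,0,0]]';python3 -m pendant '[[0.08,0,0,-0.01,0],[0.08,0,0,-0.02,0],[0.08,0,0,-0.035,0],[0.08,0,0,-0.035,0],[0.08,0,0,-0.035,0],[0.08,0,0,-0.015,0],[0.08,0,0,0,0],[0.08,0,0,0,0],[0.08,0,0,0,0]]'
python3 - <<'E'
from h import *
for c in (["wrist"],["scene"],["side"]):
    P,C=cloud(c);cart(P,C,[.652,.148],.028,.13,.12,.067);cart(P,C,[.449,.337],.020,.1,.09,.1) if c!=["wrist"] else 0
p,d=bot.read_camera("wrist");cv2.imwrite("pics/w7.png",p)
E
```

```text
t: 32.18
eef_pos: [0.6513, 0.1397, 0.2535]
tool_rot: [0.0, -0.646, 0.763, -0.0]
contact_force: [-4.3, -0.1, 8.6]
gripper_width: 0.63
grasp_force: 86.2
t: 32.68
eef_pos: [0.6512, 0.1393, 0.2519]
tool_rot: [-0.0, -0.646, 0.763, 0.0]
contact_force: [-0.1, 0.3, -0.1]
gripper_width: 0.937
grasp_force: 0.0
t: 33.43
eef_pos: [0.6508, 0.139, 0.4013]
tool_rot: [-0.001, -0.646, 0.763, 0.0]
contact_force: [0.8, -0.1, -0.7]
gripper_width: 0.936
grasp_force: 0.0
cart yaw 80.2 orig(neck) [0.6515 0.1484] orig(body) [0.6523 0.1526] dz 0.0002 rms 0.0006 len 0.151 7751
cart yaw 80.2 orig(neck) [0.6521 0.1471] orig(body) [0.6515 0.1439] dz -0.0012 rms 0.0014 len 0.158 950
cart yaw -93.8 orig(neck) [0.4483 0.3464] orig(body) [0.4474 0.3323] dz -0.0014 rms 0.0017 len 0.106 185
cart yaw 79.9 orig(neck) [0.6531 0.1533] orig(body) [0.6526 0.1506] dz -0.0017 rms 0.0015 len 0.158 832
cart yaw 83.9 orig(neck) [0.4492 0.3404] orig(body) [0.4489 0.3371] dz -0.0007 rms 0.0012 len 0.123 707
```

View pics/w7.png

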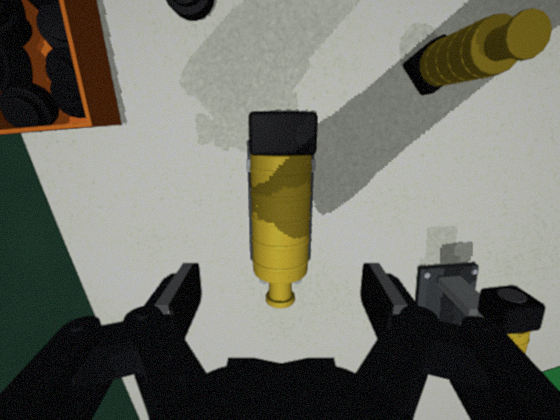

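Thick is centred at (280,200) in the picture with its neck on the narrow saddle; its fitted axis is 95 mm high and level at yaw 80.2°. The side camera still puts the slim one at its seated pose, and the upright stands at (480,50). Handing in.

```bash
python3 -c "
from station import bot
print(bot.hand_in())"
```

```text
the job is handed in; nothing more can be done
None
```

I laid both cartridges in their cradles, released and level by the camera fits, and handed in at about 34 s of the 58 s. The standing cartridge and loose caps looked untouched, and no verdict came back.

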